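Back off the knurled collet ring by counted turns

ROBOT

A 6-joint arm with a two-finger parallel gripper is mounted at the origin on the work surface. World frame = base frame: x ahead of the robot, y to its left, z up, the work surface at z = 0. Lengths are in m, angles in rad, forces in N, time in s.
With the tool pointing down it reaches from about 0.275 to 0.75 m from the base axis. Payload 10.2 kg.
Tool frame: the origin (TCP) lies at the centre of the arm's flange, where the gripper is bolted on; the fingertips stand 173 mm ahead of it and the grasp point (between the pads) lies 155 mm ahead of it; z points along the fingers, y is the line along which they close (so a half turn about z gives the same grasp; the last joint's range is limited). The gripper opens to 85 mm and grips with 20 to 120 N. Pads are 22 mm wide; open, the fingers measure 114 mm over their backs; the gripper's body (76 mm by 85 mm) begins 54 mm behind the grasp point. The pads swing forward as they close: fully open they stand 13 mm farther back than shut.
Start: joints at [-1.378, 0.313, 1.498, -0, 1.331, -0.223], TCP at [0.212, -0.48, 0.405] pointing down, gripper open.
Joint ranges: [-2.94, 2.94], [-0.97, 2.17], [0.19, 2.56], [-1.23, 4.37], [0.02, 3.11], [-2.88, 2.88]. Speed limits (rad/s): [2.39, 2.39, 3.01, 3.14, 3.14, 3.14].

INTERFACE

Orientations are given as a unit quaternion [w, x, y, z].
In Python, from workcell import readout, imaging, manip gives the robot as it stands.
- The arm moves only by the tool drive_tool, never from a script. Its argument "steps" is a list of rows, each an object with "delta_pos": the shift along the tool's x, y, z in mm, a list of three; "angular": the turn, a rotation vector about the tool's x, y, z in rad, a list of three; "gripper": the closure, from -1 (fully open) to 1 (shut), so that 0 is half open. A call has 1 to 5 rows; each row shifts and turns the commanded pose from where the row before left it, along the tool's axes as they then stand; what a row does not reach is not made up. A row lasts 1/10 s, in which the tool goes at most 50 mm and 8.59 degrees, less where a joint would pass 70% of its speed; a pose out of reach is approached as far as the arm can. A call with a gripper value outside its range is refused whole. The fingers move at their own pace and stop on an object; the grip force is fixed at half the most. Time passes only in rows, so rows that do not move let the fingers close. It gives the time, the measured TCP pose, the force, the opening and the grip force at its end, in the units of the state.
- readout.state(): the state, without advancing time (a new reading comes with each control period).
- imaging.capture(name): name is "scene" or "top" or "wrist"; returns the picture (480x640x3 uint8, blue, green, red); there is no depth.
- imaging.get_calibration(name): a dict with "fx", "fy", "cx", "cy" (pixels), "T" (4x4, takes a point from camera to world coordinates). Camera axes: x right, y down, z forward; pixel columns grow to the right and rows downward; lengths in m; the calibration is good to about 2 mm. A picture is of the moment at which its call begins: read the wrist's pose just before it. get_calibration takes no time and is no camera call; for the wrist camera it gives the pose at the moment of the call.
- manip.hand_in(): hands the job in; it is judged then, once.
The state is a dict: "time": time; "joints": joint angles; "qd": joint speeds; "effort": joint torques, N m; "eef_pos": TCP position; "ee_rot": TCP orientation; "ft_force": force on the tool from outside, world axes, zero at the start; "ft_torque": the same for the moment, N m; "gripper_width": finger opening in m; "grasp_force": force on a finger pad.
Only numpy, scipy, OpenCV 4.12 (cv2) and the standard library are available. Lean on these libraries where they do the work, as an engineer would, in place of code of your own. Each camera call takes 0.05 s, during which the arm holds its last target. There are 200 camera calls.

TASK

Roll the knurled ring of the bench collet anticlockwise (seen from above) with your fingertips against it, without gripping it, until its white dot has come round to the yellow pointer for the second time, and stop there with dot and pointer lined up, then take the finger away. The black screw standing in the collet stays where it is, and the other screws and the orange gauge are to be left alone; nothing is picked up.

Things in the scene. Friction and masses are not known exactly. Their poses are not given: they have to be found in the camera images.
- fixture: bench collet bolted to the counter: blue round flange 156 mm across and 18 mm thick, aluminium neck, and a square 36 mm aluminium jaw block that ends 76 mm above the counter; a dark steel knurled ring surrounds the jaws. Origin on the ring's axis at counter height, z up, x axis toward the yellow pointer
- ring_center (a point): centre of the knurled ring, on its upright axis, half-way up the ring (55 mm above the counter). The ring is 96 mm across over its ridges, 26 mm tall (from 42 to 68 mm above the counter), flat on top, with a 20 mm wide top face between radii 26 and 45.5 mm; its rim carries 24 upright rounded ridges, 2.5 mm proud. The rim is free all round: below it there is only the flange, 18 mm high. It does not rise as it turns
- ring (a joint): rotation of the knurled ring in rad, growing anticlockwise seen from above; 0 = fully tight, white dot at the yellow pointer. At the start it is already backed off by less than one turn, so the dot meets the pointer for the first time at 6.28 and for the second time at 12.57. Stiff: about 0.07 N m of friction (1.5 N at the rim), and it stays where it is left; hard stops at 0 and 20
- ring_dot (a point): white dot, 16 mm across, on the ring's top face, 36 mm from the axis, 68 mm above the counter; it turns with the ring
- pointer (a point): middle of the yellow pointer (22 x 13 mm) fixed flat on the flange's top beside the ring, 66 mm from the ring's axis, 20 mm above the counter; it does not turn with the ring
- held_screw_mid (a point): middle of the black cap screw standing loose in the bore on the collet's axis, head up: head 18 mm across and 12 mm tall, its top 88 mm above the counter; the screw is 44 mm long, this point 66 mm above the counter
- screw0_mid (a point): middle of a loose black cap screw standing on its head on the counter, 18 mm across, 44 mm tall, point 22 mm up; leave alone
- screw1_mid (a point): middle of a loose black cap screw standing on its head on the counter, 18 mm across, 44 mm tall, point 22 mm up; leave alone
- screw2_mid (a point): middle of a loose black cap screw standing on its head on the counter, 18 mm across, 44 mm tall, point 22 mm up; leave alone
- gauge_mid (a point): middle of the orange plastic go gauge lying on the counter, 100 x 18 x 18 mm, long along its own x; leave alone
- bin: clear acrylic bin 200 x 200 x 130 mm with a wide galvanized funnel in it, 230 mm across at its top, 220 mm above the counter; fixed. Origin: middle of its underside
- case: open grey caliper case 110 x 270 x 24 mm with a silver dial caliper in it, its lid standing 115 mm high on the side nearest the robot; fixed. Origin: middle of its underside

How it is judged:
On the way, in this order (a step that is already met when the one before it is completed fails the run):
1. the dot has passed the pointer for the first time (value of joint ring above 6.2 rad), for 0.1 s.
2. the dot has come round to the pointer for the second time (value of joint ring above 12.266 rad), for 0.1 s.
At the end, for the whole second after the job is handed in: The ring rests two full turns from fully tight (12.57 rad, within 0.3 rad), so that its dot lines up with the pointer; the held screw still stands in the collet (within 10 mm of its start) and the other screws and the gauge are within 20 mm of where they were (value of joint ring between 12.266 and 12.866 rad and velocity of joint ring between -0.05 and 0.05 rad/s and distance of held_screw_mid from where it was at the start of the episode below 0.01 m and distance of each of screw0_mid, screw1_mid, screw2_mid, gauge_mid from where it was at the start of the episode below 0.02 m); the robot touches nothing.
It fails at once if the screw in the collet is lifted or pulled out (10 mm) (distance of held_screw_mid from where it was at the start of the episode above 0.01 m).
It fails at once if a loose screw or the gauge is moved by more than 20 mm (distance of any of screw0_mid, screw1_mid, screw2_mid, gauge_mid from where it was at the start of the episode above 0.02 m).
It also fails if it takes over 72 s, if anything falls off the work surface, if the arm or the gripper's body presses on something with over 40 N, if the wrist force passes 120 N, or if a joint passes its speed limit or range.

## Working session

There is one attempt and no reset: what is moved stays moved. The work goes in short steps, Python scripts to look and compute and a tool call to move; the robot and the scene stay as the last step left them, time stands still between calls to the robot, and variables do not carry over. Pictures are saved under pics/ and viewed, at most 10 in all, crops included, and the job is handed in when it is done.

Besides the shell and the picture viewer there is one more tool, called after "Request:" in YAML: its name, and indented under it one key for each argument. drive_tool: Moves the arm, as the interface text tells. Its arguments: {"type":"object","properties":{"steps":{"type":"array","items":{"type":"object","properties":{"delta_pos":{"type":"array","items":{"type":"number"}},"angular":{"type":"array","items":{"type":"number"}},"gripper":{"type":"number"}}}}},"required":["steps"]}

```bash
mkdir -p pics; python3 - <<'E'
from workcell import readout, imaging
import cv2,numpy as np
s=readout.state(); print({k:np.round(v,3).tolist() for k,v in s.items()})
for n in ("top","scene"):
    im=imaging.capture(n); cv2.imwrite(f"pics/{n}0.png",im)
    c=imaging.get_calibration(n); print(n,c["fx"],c["cx"],c["cy"],np.round(c["T"],3).tolist())
E
```

```text
{'time': 0.0, 'joints': [-1.378, 0.313, 1.498, -0.0, 1.331, -0.223], 'qd': [-0.0, -0.0, -0.0, -0.0, 0.001, 0.0], 'effort': [-0.001, -41.226, -25.974, -0.0, 0.004, 0.0], 'eef_pos': [0.212, -0.48, 0.404], 'ee_rot': [-0.001, 0.978, 0.206, -0.0], 'ft_force': [-0.036, -0.487, 0.688], 'ft_torque': [0.034, -0.04, 0.007], 'grasp_force': 0.0, 'gripper_width': 0.086}
top 597.1382182777394 321.87757271334607 239.94102415254375 [[0.021, -0.983, 0.181, 0.271], [-1.0, -0.023, -0.005, 0.002], [0.009, -0.181, -0.983, 1.553], [0.0, 0.0, 0.0, 1.0]]
scene 487.41788155218165 321.3045044249327 238.3976832015754 [[0.26, 0.672, -0.693, 1.433], [0.966, -0.186, 0.183, -0.233], [-0.006, -0.716, -0.698, 0.944], [0.0, 0.0, 0.0, 1.0]]
```

View pics/top0.png

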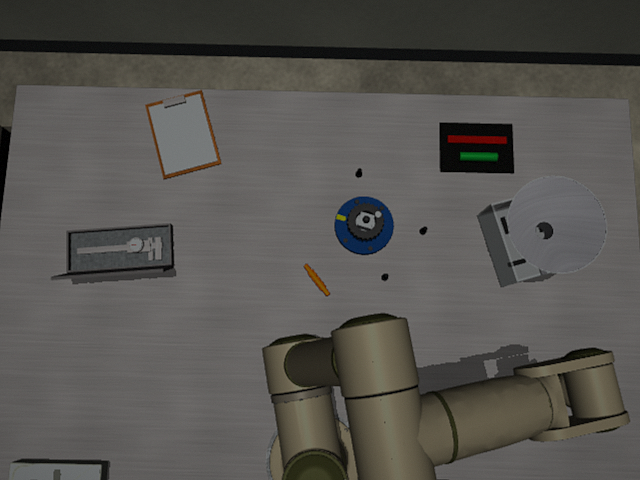

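View pics/scene0.png

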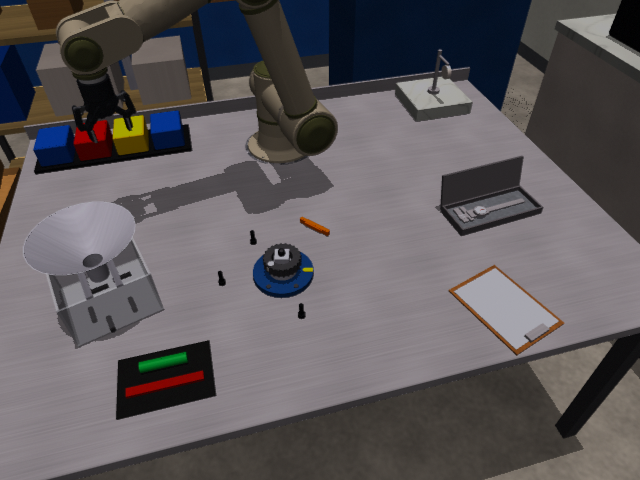

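The top view shows the collet near pixel (365,224), the yellow pointer near (341,218) and the dot near (378,214). The loose screws are at about (359,173), (423,230) and (385,277), and the gauge is at (317,280). Next I'll measure these.

```bash
cat > h.py <<'E'
import numpy as np,cv2
from workcell import readout, imaging
def ray(n,uv,z,c=None):
    c=c or imaging.get_calibration(n)
    d=c["T"][:3,:3]@np.array([(uv[0]-c["cx"])/c["fx"],(uv[1]-c["cy"])/c["fy"],1]); o=np.array(c["T"])[:3,3]
    return (o+d*(z-o[2])/d[2])
def blobs(im,lo,hi,amin=3,roi=None):
    m=cv2.inRange(cv2.cvtColor(im,cv2.COLOR_BGR2HSV),np.array(lo),np.array(hi))
    if roi: k=np.zeros_like(m);x0,x1,y0,y1=roi;k[y0:y1,x0:x1]=1;m=m*k
    n,l,st,ce=cv2.connectedComponentsWithStats(m)
    return [(ce[i],st[i,4],st[i]) for i in range(1,n) if st[i,4]>=amin],m
E
python3 - <<'E'
from h import *
for n,roi,zs in (("top",(295,440,160,300),0),("scene",(205,345,210,330),0)):
    im=cv2.imread(f"pics/{n}0.png")
    b,m=blobs(im,(100,120,40),(125,255,255),50,roi)
    pts=cv2.findNonZero(m); h=cv2.convexHull(pts); print(n,"flange",cv2.fitEllipse(h))
    (cx,cy),_,_=cv2.fitEllipse(h); print(" ctr",ray(n,(cx,cy),.017))
    for nm,lo,hi,z in (("yel",(22,120,100),(38,255,255),.02),("white",(0,0,165),(180,60,255),.068),("orange",(5,150,100),(20,255,255),.018),("black",(0,0,0),(180,255,45),.022)):
        for c,a,st in blobs(im,lo,hi,5,roi)[0]: 
            if nm!="white" or abs(c[0]-cx)<32 and abs(c[1]-cy)<32: print(nm,np.round(c,1),a,np.round(ray(n,c,z),3))
im=cv2.imread("pics/top0.png")[160:300,295:440]; im2=cv2.imread("pics/scene0.png")[225:325,205:345]
cv2.imwrite("pics/z.png",np.hstack([cv2.resize(im,(400,400),interpolation=cv2.INTER_CUBIC),cv2.resize(im2,(400,400),interpolation=cv2.INTER_CUBIC)]))
E
```

```text
top flange ((363.6787414550781, 224.88331604003906), (57.019039154052734, 58.40081787109375), 101.18673706054688)
 ctr [ 0.59629355 -0.11568815  0.017     ]
yel [340.8 217.1] 39 [ 0.615 -0.055  0.02 ]
orange [316.  278.8] 186 [0.451 0.006 0.018]
black [358.6 172.9] 38 [ 0.736 -0.1    0.022]
black [356.6 201.4] 13 [ 0.658 -0.096  0.022]
black [364.5 222.6] 777 [ 0.601 -0.117  0.022]
black [365.9 219.1] 37 [ 0.611 -0.121  0.022]
black [423.  230.2] 40 [ 0.585 -0.271  0.022]
black [347.8 247.6] 24 [ 0.534 -0.074  0.022]
black [345. 240.] 8 [ 0.554 -0.067  0.022]
black [369.8 248.3] 11 [ 0.533 -0.132  0.022]
black [368.  253.3] 15 [ 0.52  -0.127  0.022]
black [384.5 276.7] 36 [ 0.46  -0.17   0.022]
scene flange ((282.6478576660156, 272.3017883300781), (48.852046966552734, 60.29206085205078), 82.3426742553711)
 ctr [ 0.60494304 -0.11713441  0.017     ]
yel [307.6 269.5] 39 [ 0.615 -0.054  0.02 ]
white [281.1 254.6] 65 [ 0.592 -0.115  0.068]
white [270.1 263.1] 14 [ 0.613 -0.147  0.068]
orange [314.4 224.5] 135 [0.453 0.006 0.018]
black [252.4 237.8] 58 [ 0.465 -0.171  0.022]
black [280.9 251.6] 42 [ 0.537 -0.107  0.022]
black [290.6 255. ] 22 [ 0.556 -0.085  0.022]
black [271.8 255.7] 17 [ 0.545 -0.133  0.022]
black [282.7 269.7] 290 [ 0.601 -0.116  0.022]
black [220.9 278.9] 69 [ 0.59  -0.272  0.022]
black [284.  291.4] 180 [ 0.671 -0.127  0.022]
black [300.9 311.7] 76 [ 0.742 -0.102  0.022]
```

View pics/z.png

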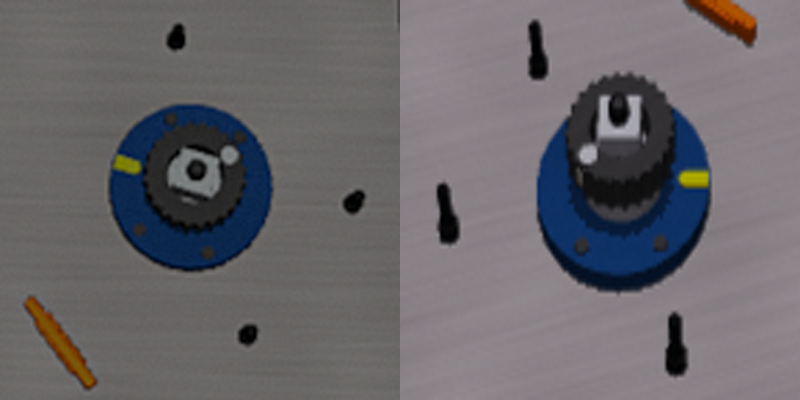

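The centre is about (0.600, -0.117), the pointer bears about 77° and the dot about -67°, so the ring stands near 3.78 rad. It needs about 8.8 rad more.

I'll straddle the jaws with the gripper coaxial to the ring and both open fingertips lightly on its top face. Turning the wrist then turns the ring, in two strokes.

Request:
drive_tool:
  steps:
    - {"delta_pos": [45.5,-16,0],"gripper": -0.5}
    - {"delta_pos": [45.5,-16,0],"gripper": -0.5}
    - {"delta_pos": [45.5,-16,0],"gripper": -0.5}
    - {"delta_pos": [45.5,-16,0],"gripper": -0.5}
    - {"delta_pos": [45.5,-16,0],"gripper": -0.5}

```text
schema error: expected keys delta_pos, angular, gripper
```

Request:
drive_tool:
  steps:
    - {"delta_pos": [45.5,-16,0],"gripper": -0.5}
    - {"delta_pos": [45.5,-16,0],"gripper": -0.5}
    - {"delta_pos": [45.5,-16,0],"gripper": -0.5}
    - {"delta_pos": [45.5,-16,0],"gripper": -0.5}
    - {"delta_pos": [45.5,-16,0],"gripper": -0.5}

```text
schema error: expected keys delta_pos, angular, gripper
```

Request:
drive_tool:
  steps:
    - {"delta_pos": [45.5,-16,0],"gripper": -0.5}
    - {"delta_pos": [0,0,0],"gripper": -0.5}
    - {"delta_pos": [0,0,0],"gripper": -0.5}
    - {"delta_pos": [0,0,0],"gripper": -0.5}

```text
schema error: expected keys delta_pos, angular, gripper
```

```bash
python3 - <<'E'
from h import *
s=readout.state(); print({k:np.round(v,4).tolist() for k,v in s.items()})
c=imaging.get_calibration("wrist");print(np.round(c["T"],3).tolist(),c["fx"])
cv2.imwrite("pics/w1.png",imaging.capture("wrist"))
C=np.array([.6,-.117,.06,1]); p=np.linalg.inv(c["T"])@C; print(p[:2]/p[2]*c["fx"]+[c["cx"],c["cy"]])
E
```

```text
{'time': 0.1, 'joints': [-1.3784, 0.3134, 1.4984, 0.0, 1.331, -0.2234], 'qd': [0.0, -0.0, -0.0024, 0.0002, -0.003, -0.0014], 'effort': [0.0015, -41.29, -26.0144, -0.0002, 0.003, -0.0], 'eef_pos': [0.212, -0.4802, 0.4042], 'ee_rot': [-0.0006, 0.9785, 0.2064, 0.0], 'ft_force': [-0.0203, -0.4846, -0.225], 'ft_torque': [0.0278, 0.0473, 0.0365], 'grasp_force': 0.0, 'gripper_width': 0.0854}
[[0.404, -0.876, -0.265, 0.281], [-0.915, -0.386, -0.116, -0.45], [-0.001, 0.29, -0.957, 0.373], [0.0, 0.0, 0.0, 1.0]] 405.87606073466065
[ -74.18227475 -906.73136487]
```

View pics/w1.png

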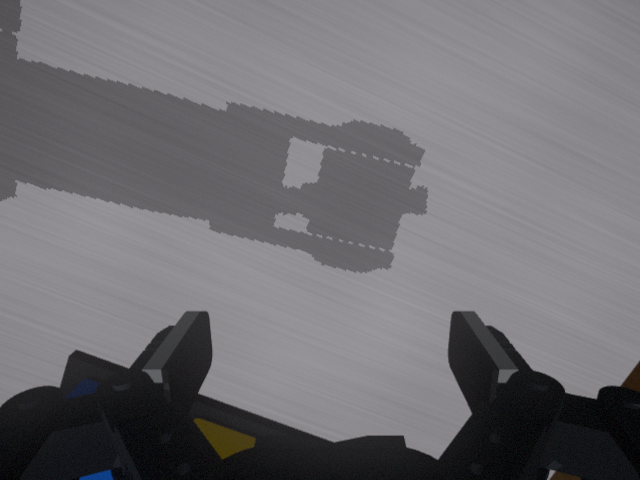

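The moves were refused because every row needs all three keys, so the arm is still at its start. The wrist view shows only bare counter and the two fingers, near (185,345) and (480,345). I'll resend.

Request:
drive_tool:
  steps:
    - {"delta_pos": [45.5,-16,0],"angular": [0,0,0],"gripper": -0.5}
    - {"delta_pos": [45.5,-16,0],"angular": [0,0,0],"gripper": -0.5}
    - {"delta_pos": [45.5,-16,0],"angular": [0,0,0],"gripper": -0.5}
    - {"delta_pos": [45.5,-16,0],"angular": [0,0,0],"gripper": -0.5}
    - {"delta_pos": [45.5,-16,0],"angular": [0,0,0],"gripper": -0.5}

```text
time: 0.65
eef_pos: [0.3889, -0.3136, 0.4047]
ee_rot: [-0.0, 0.978, 0.206, -0.0]
ft_force: [1.2, -1.1, -0.4]
gripper_width: 0.0645
grasp_force: 0.0
```

Request:
drive_tool:
  steps:
    - {"delta_pos": [45.5,-16,0],"angular": [0,0,0],"gripper": -0.5}
    - {"delta_pos": [45.5,-16,0],"angular": [0,0,0],"gripper": -0.5}
    - {"delta_pos": [45.5,-16,0],"angular": [0,0,0],"gripper": -0.5}
    - {"delta_pos": [45.5,-16,0],"angular": [0,0,0],"gripper": -0.5}
    - {"delta_pos": [45.5,-16,0],"angular": [0,0,0],"gripper": -0.5}

```text
time: 1.15
eef_pos: [0.5649, -0.1484, 0.4045]
ee_rot: [-0.0, 0.978, 0.206, -0.0]
ft_force: [-0.7, -1.0, 0.2]
gripper_width: 0.0639
grasp_force: 0.0
```

Request:
drive_tool:
  steps:
    - {"delta_pos": [45.5,-16,0],"angular": [0,0,0],"gripper": -0.5}
    - {"delta_pos": [0,0,0],"angular": [0,0,0],"gripper": -0.5}
    - {"delta_pos": [0,0,0],"angular": [0,0,0],"gripper": -0.5}
    - {"delta_pos": [0,0,0],"angular": [0,0,0],"gripper": -0.5}

```text
time: 1.55
eef_pos: [0.5983, -0.1179, 0.4046]
ee_rot: [-0.0, 0.979, 0.206, -0.0]
ft_force: [0.2, 0.1, 0.5]
gripper_width: 0.064
grasp_force: 0.0
```

```bash
python3 - <<'E'
from h import *
s=readout.state(); print({k:np.round(v,4).tolist() for k,v in s.items()})
c=imaging.get_calibration("wrist");print(np.round(c["T"],3).tolist(),c["fx"])
cv2.imwrite("pics/w2.png",imaging.capture("wrist"))
C=np.array([.6,-.117,.06,1]); p=np.linalg.inv(c["T"])@C; print(p[:2]/p[2]*c["fx"]+[c["cx"],c["cy"]])
E
```

```text
{'time': 1.55, 'joints': [-0.3863, 0.5036, 1.2206, -0.0002, 1.418, 0.7696], 'qd': [-0.0146, -0.0122, 0.0013, 0.0003, 0.002, 0.0045], 'effort': [1.1206, -49.9767, -26.74, 0.0347, -0.0013, 0.0016], 'eef_pos': [0.5983, -0.1179, 0.4046], 'ee_rot': [-0.0001, 0.9786, 0.206, -0.0003], 'ft_force': [0.2205, 0.1026, 0.5374], 'ft_torque': [-0.0033, 0.0019, 0.0248], 'grasp_force': 0.0, 'gripper_width': 0.064}
[[0.403, -0.876, -0.266, 0.668], [-0.915, -0.385, -0.117, -0.087], [0.0, 0.29, -0.957, 0.373], [0.0, 0.0, 0.0, 1.0]] 405.87606073466065
[329.72378869 215.26030273]
```

View pics/w2.png

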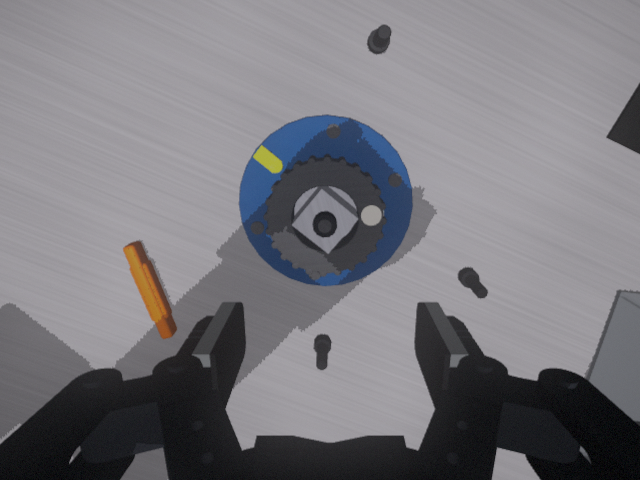

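The wrist view shows the ring around (325,210), the screw head at (324,224), the dot at (371,215), the pointer at (268,159) and the screws well clear. I'll refine the centre from it.

```bash
cat >> h.py <<'E'
def look(n="wrist",C=(.6,-.117),save=None):
    c=imaging.get_calibration(n) ; im=imaging.capture(n)
    if save: cv2.imwrite(save,im)
    return meas(im,c,n,C)
def proj(c,P):
    p=np.linalg.inv(c["T"])@np.append(P,1); return p[:2]/p[2]*c["fx"]+[c["cx"],c["cy"]]
def meas(im,c,n,C):
    out={}
    _,m=blobs(im,(100,100,25),(128,255,255))
    nn,l,st,_=cv2.connectedComponentsWithStats(cv2.morphologyEx(m,cv2.MORPH_CLOSE,np.ones((9,9))))
    u=proj(c,np.array([*C,.018]))
    for nm,lo,hi,z,r0,r1 in (("yel",(22,100,80),(38,255,255),.02,.045,.085),("dot",(0,0,120),(180,60,255),.068,.026,.046)):
        for ce,a,s in blobs(im,lo,hi,5)[0]:
            P=ray(n,ce,z,c)[:2]; d=P-C; r=np.hypot(*d)
            if r0<r<r1: out.setdefault(nm,[]).append((np.round(P,4).tolist(),round(r,4),round(np.arctan2(d[1],d[0]),3),int(a)))
    return out
E
python3 - <<'E'
from h import *
im=cv2.imread("pics/w2.png");c=imaging.get_calibration("wrist")
_,m=blobs(im,(100,120,30),(128,255,255),50,(230,420,105,295))
h=cv2.convexHull(cv2.findNonZero(m)); e=cv2.fitEllipse(h); print(e, ray("wrist",e[0],.017,c))
print("screw",ray("wrist",(324.5,224),.088,c))
print(meas(im,c,"wrist",(.6,-.117)))
E
```

```text
((325.4100646972656, 200.00332641601562), (169.5162811279297, 171.89601135253906), 95.61825561523438) [ 0.60189227 -0.1122378   0.017     ]
screw [ 0.59851861 -0.11375721  0.088     ]
{'yel': [([0.6149, -0.053], np.float64(0.0657), np.float64(1.342), 429)], 'dot': [([0.6259, -0.1011], np.float64(0.0304), np.float64(0.55), 196088), ([0.6147, -0.1454], np.float64(0.032), np.float64(-1.095), 329)]}
```

Request:
drive_tool:
  steps:
    - {"delta_pos": [1,-2.5,0],"angular": [0,0,0],"gripper": -0.5}
    - {"delta_pos": [0,0,11],"angular": [0,0,0.148],"gripper": -0.5}
    - {"delta_pos": [0,0,11],"angular": [0,0,0.148],"gripper": -0.5}
    - {"delta_pos": [0,0,11],"angular": [0,0,0.148],"gripper": -0.5}
    - {"delta_pos": [0,0,11],"angular": [0,0,0.148],"gripper": -0.5}

```text
time: 2.1
eef_pos: [0.5983, -0.115, 0.3605]
ee_rot: [0.0, 0.996, -0.092, 0.0]
ft_force: [-0.2, 0.3, 0.5]
gripper_width: 0.0637
grasp_force: 0.0
```

Request:
drive_tool:
  steps:
    - {"delta_pos": [0,0,11],"angular": [0,0,0.148],"gripper": -0.5}
    - {"delta_pos": [0,0,11],"angular": [0,0,0.148],"gripper": -0.5}
    - {"delta_pos": [0,0,11],"angular": [0,0,0.148],"gripper": -0.5}
    - {"delta_pos": [0,0,11],"angular": [0,0,0.148],"gripper": -0.5}
    - {"delta_pos": [0,0,11],"angular": [0,0,0.148],"gripper": -0.5}

```text
time: 2.6
eef_pos: [0.5983, -0.115, 0.3056]
ee_rot: [-0.0, 0.895, -0.446, 0.0]
ft_force: [0.1, -0.2, -0.3]
gripper_width: 0.0644
grasp_force: 0.0
```

Request:
drive_tool:
  steps:
    - {"delta_pos": [0,0,11],"angular": [0,0,0.148],"gripper": -0.5}
    - {"delta_pos": [0,0,11],"angular": [0,0,0.148],"gripper": -0.5}
    - {"delta_pos": [0,0,11],"angular": [0,0,0.148],"gripper": -0.5}
    - {"delta_pos": [0,0,11],"angular": [0,0,0.148],"gripper": -0.5}
    - {"delta_pos": [0,0,0],"angular": [0,0,0],"gripper": -0.5}

```text
time: 3.1
eef_pos: [0.5981, -0.1148, 0.2606]
ee_rot: [0.0, 0.728, -0.685, -0.001]
ft_force: [-0.4, 0.0, 0.2]
gripper_width: 0.0642
grasp_force: 0.0
```

Request:
drive_tool:
  steps:
    - {"delta_pos": [0,0,0],"angular": [0,0,0],"gripper": -0.5}
    - {"delta_pos": [0,0,0],"angular": [0,0,0],"gripper": -0.5}

```text
time: 3.3
eef_pos: [0.5987, -0.1147, 0.2626]
ee_rot: [-0.0, 0.73, -0.684, 0.001]
ft_force: [0.2, 0.7, 0.3]
gripper_width: 0.0643
grasp_force: 0.0
```

```bash
python3 - <<'E'
from h import *
s=readout.state(); print(np.round(s["joints"],3),s["eef_pos"],s["ft_force"])
print(look(C=(.598,-.115),save="pics/w3.png"))
E
```

```text
[-0.381  0.632  1.398  0.     1.111  2.695] [ 0.59874445 -0.11466641  0.26258232] [0.19983395 0.74071341 0.33207944]
{'dot': [([0.6189, -0.1557], np.float64(0.0457), np.float64(-1.095), 49), ([0.6146, -0.1455], np.float64(0.0347), np.float64(-1.072), 1171)]}
```

View pics/w3.png

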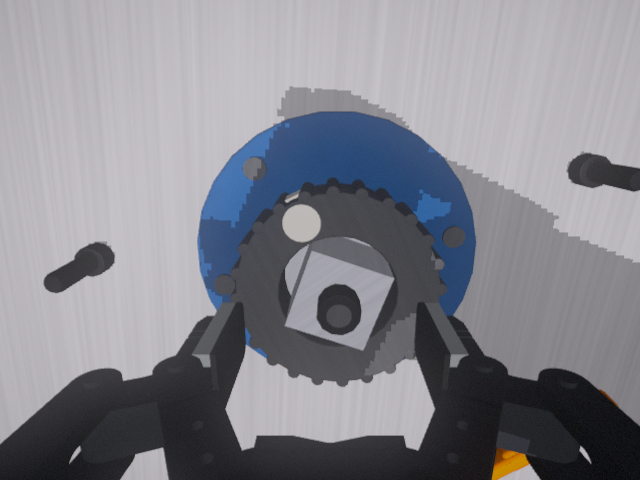

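The fingertips straddle the ring at columns 240 and 420, with the head top at (339,315) and the dot at (301,222). I'll check the centring.

```bash
python3 - <<'E'
from h import *
c=imaging.get_calibration("wrist")
im=cv2.imread("pics/w3.png")
print("head",ray("wrist",(339,315),.088,c),"tcp@88",proj(c,np.array([.5985,-.1148,.088])),c["cx"])
_,m=blobs(im,(100,120,25),(128,255,255),50,(190,480,100,380)); 
pts=cv2.findNonZero(m)[:,0]; P=np.array([ray("wrist",p,.018,c)[:2] for p in pts]) 
# ring top outer: circle fit on flange far edge (upper outline)
h=cv2.convexHull(pts)[:,0]; h=h[h[:,1]<230]; Q=np.array([ray("wrist",p,.018,c)[:2] for p in h])
A=np.c_[2*Q,np.ones(len(Q))]; s=np.linalg.lstsq(A,(Q**2).sum(1),rcond=None)[0]; print("circle",s[:2],np.sqrt(s[2]+s[:2]@s[:2]))
E
```

```text
head [ 0.59703671 -0.11449476  0.088     ] tcp@88 [335.3094806  314.07242842] 329.7161249939939
circle [ 0.59729631 -0.11466572] 0.07643861290146721
```

Request:
drive_tool:
  steps:
    - {"delta_pos": [0,1.3,8],"angular": [0,0,0],"gripper": -0.5}
    - {"delta_pos": [0,0,8],"angular": [0,0,0],"gripper": -0.5}
    - {"delta_pos": [0,0,2],"angular": [0,0,0],"gripper": -0.5}
    - {"delta_pos": [0,0,0],"angular": [0,0,0],"gripper": -0.5}

```text
time: 3.75
eef_pos: [0.5973, -0.1145, 0.243]
ee_rot: [0.0, 0.729, -0.685, -0.001]
ft_force: [0.2, 0.5, 0.6]
gripper_width: 0.0639
grasp_force: 0.0
```

Request:
drive_tool:
  steps:
    - {"delta_pos": [0,0,1],"angular": [0,0,0],"gripper": -0.5}
    - {"delta_pos": [0,0,1],"angular": [0,0,0],"gripper": -0.5}
    - {"delta_pos": [0,0,0],"angular": [0,0,0],"gripper": -0.5}

```text
time: 4.05
eef_pos: [0.5974, -0.1145, 0.2417]
ee_rot: [-0.0, 0.729, -0.685, 0.0]
ft_force: [-0.7, 0.1, -0.1]
gripper_width: 0.0645
grasp_force: 0.0
```

Request:
drive_tool:
  steps:
    - {"delta_pos": [0,0,1],"angular": [0,0,0],"gripper": -0.5}
    - {"delta_pos": [0,0,0],"angular": [0,0,0],"gripper": -0.5}

```text
time: 4.25
eef_pos: [0.5974, -0.1145, 0.2406]
ee_rot: [0.0, 0.729, -0.685, -0.0]
ft_force: [-0.8, -0.3, -0.4]
gripper_width: 0.0639
grasp_force: 0.0
```

Request:
drive_tool:
  steps:
    - {"delta_pos": [0,0,1],"angular": [0,0,0],"gripper": -0.5}
    - {"delta_pos": [0,0,0],"angular": [0,0,0],"gripper": -0.5}

```text
time: 4.45
eef_pos: [0.5974, -0.1145, 0.2396]
ee_rot: [0.0, 0.729, -0.685, -0.0]
ft_force: [0.6, -0.3, 0.0]
gripper_width: 0.064
grasp_force: 0.0
```

Request:
drive_tool:
  steps:
    - {"delta_pos": [0,0,0.7],"angular": [0,0,0],"gripper": -0.5}
    - {"delta_pos": [0,0,0],"angular": [0,0,0],"gripper": -0.5}

```text
time: 4.65
eef_pos: [0.5974, -0.1145, 0.2389]
ee_rot: [0.0, 0.729, -0.685, -0.0]
ft_force: [0.2, -0.5, -0.5]
gripper_width: 0.0641
grasp_force: 0.0
```

Request:
drive_tool:
  steps:
    - {"delta_pos": [0,0,0.7],"angular": [0,0,0],"gripper": -0.5}
    - {"delta_pos": [0,0,0],"angular": [0,0,0],"gripper": -0.5}

```text
time: 4.85
eef_pos: [0.5974, -0.1145, 0.2382]
ee_rot: [0.0, 0.729, -0.685, -0.0]
ft_force: [0.5, -0.1, -0.3]
gripper_width: 0.0643
grasp_force: 0.0
```

Request:
drive_tool:
  steps:
    - {"delta_pos": [0,0,0.7],"angular": [0,0,0],"gripper": -0.5}
    - {"delta_pos": [0,0,0],"angular": [0,0,0],"gripper": -0.5}

```text
time: 5.05
eef_pos: [0.5974, -0.1145, 0.2375]
ee_rot: [0.0, 0.729, -0.685, -0.0]
ft_force: [0.6, 0.7, 0.2]
gripper_width: 0.0636
grasp_force: 0.0
```

Request:
drive_tool:
  steps:
    - {"delta_pos": [0,0,0.7],"angular": [0,0,0],"gripper": -0.5}
    - {"delta_pos": [0,0,0],"angular": [0,0,0],"gripper": -0.5}

```text
time: 5.25
eef_pos: [0.5974, -0.1145, 0.2368]
ee_rot: [0.0, 0.729, -0.685, -0.0]
ft_force: [-0.0, -0.0, 0.6]
gripper_width: 0.0639
grasp_force: 0.0
```

Request:
drive_tool:
  steps:
    - {"delta_pos": [0,0,0.7],"angular": [0,0,0],"gripper": -0.5}
    - {"delta_pos": [0,0,0],"angular": [0,0,0],"gripper": -0.5}

```text
time: 5.45
eef_pos: [0.5974, -0.1145, 0.2361]
ee_rot: [0.0, 0.729, -0.685, -0.0]
ft_force: [0.4, -0.1, 0.0]
gripper_width: 0.0639
grasp_force: 0.0
```

Request:
drive_tool:
  steps:
    - {"delta_pos": [0,0,0.7],"angular": [0,0,0],"gripper": -0.5}
    - {"delta_pos": [0,0,0],"angular": [0,0,0],"gripper": -0.5}

```text
time: 5.65
eef_pos: [0.5974, -0.1145, 0.2355]
ee_rot: [-0.0, 0.729, -0.685, 0.0]
ft_force: [0.3, 0.1, -0.1]
gripper_width: 0.0642
grasp_force: 0.0
```

Request:
drive_tool:
  steps:
    - {"delta_pos": [0,0,0.7],"angular": [0,0,0],"gripper": -0.5}
    - {"delta_pos": [0,0,0],"angular": [0,0,0],"gripper": -0.5}

```text
time: 5.85
eef_pos: [0.5974, -0.1145, 0.2354]
ee_rot: [0.0, 0.729, -0.685, 0.0]
ft_force: [-1.9, 1.2, 5.4]
gripper_width: 0.0643
grasp_force: 2.5
```

Request:
drive_tool:
  steps:
    - {"delta_pos": [0,0,0.7],"angular": [0,0,0],"gripper": -0.5}
    - {"delta_pos": [0,0,0],"angular": [0,0,0],"gripper": -0.5}

```text
time: 6.05
eef_pos: [0.5974, -0.1145, 0.2353]
ee_rot: [-0.0, 0.729, -0.685, 0.0]
ft_force: [-3.6, 0.6, 10.0]
gripper_width: 0.0641
grasp_force: 5.1
```

Request:
drive_tool:
  steps:
    - {"delta_pos": [0,0,0.7],"angular": [0,0,0],"gripper": -0.5}
    - {"delta_pos": [0,0,0],"angular": [0,0,0],"gripper": -0.5}

```text
time: 6.25
eef_pos: [0.5974, -0.1145, 0.2353]
ee_rot: [-0.0, 0.729, -0.685, 0.0]
ft_force: [-5.2, 2.4, 16.0]
gripper_width: 0.0641
grasp_force: 7.8
```

Request:
drive_tool:
  steps:
    - {"delta_pos": [0,0,0],"angular": [0,0,-0.1],"gripper": -0.5}
    - {"delta_pos": [0,0,0],"angular": [0,0,-0.1],"gripper": -0.5}
    - {"delta_pos": [0,0,0],"angular": [0,0,-0.1],"gripper": -0.5}
    - {"delta_pos": [0,0,0],"angular": [0,0,-0.1],"gripper": -0.5}
    - {"delta_pos": [0,0,0],"angular": [0,0,-0.1],"gripper": -0.5}

```text
time: 6.75
eef_pos: [0.5973, -0.1139, 0.2353]
ee_rot: [-0.0, 0.877, -0.481, -0.001]
ft_force: [-9.5, 6.5, 18.4]
gripper_width: 0.0639
grasp_force: 9.0
```

```bash
python3 - <<'E'
from h import *
s=readout.state(); print(np.round(s["joints"],3),s["eef_pos"],s["ft_force"],s["ft_torque"])
print(look(C=(.5972,-.1146),save="pics/w4.png")); print(look("scene",C=(.5972,-.1146)))
E
```

```text
[-3.810e-01  6.630e-01  1.423e+00  1.000e-03  1.056e+00  2.193e+00] [ 0.59726459 -0.11385979  0.23528535] [-9.52128815  6.48529583 18.39835168] [ 0.99419589  1.5312528  -0.10165784]
{'dot': [([0.6276, -0.1331], np.float64(0.0356), np.float64(-0.548), 1625), ([0.5777, -0.0745], np.float64(0.0446), np.float64(2.023), 5690)]}
{'yel': [([0.615, -0.054], np.float64(0.0631), np.float64(1.284), 39)], 'dot': [([0.6252, -0.1346], np.float64(0.0344), np.float64(-0.62), 15)]}
```

The ring followed the fingers with no slip: 0.5 rad commanded, 0.5 rad seen. Continuing the stroke.

Request:
drive_tool:
  steps:
    - {"delta_pos": [0,0,0],"angular": [0,0,-0.14],"gripper": -0.5}
    - {"delta_pos": [0,0,0],"angular": [0,0,-0.14],"gripper": -0.5}
    - {"delta_pos": [0,0,0],"angular": [0,0,-0.14],"gripper": -0.5}
    - {"delta_pos": [0,0,0],"angular": [0,0,-0.14],"gripper": -0.5}
    - {"delta_pos": [0,0,0],"angular": [0,0,-0.14],"gripper": -0.5}

```text
time: 7.35
eef_pos: [0.597, -0.1135, 0.2352]
ee_rot: [-0.001, 0.989, -0.15, -0.001]
ft_force: [-11.5, 7.0, 19.9]
gripper_width: 0.0639
grasp_force: 10.1
```

Request:
drive_tool:
  steps:
    - {"delta_pos": [0,0,0],"angular": [0,0,-0.14],"gripper": -0.5}
    - {"delta_pos": [0,0,0],"angular": [0,0,-0.14],"gripper": -0.5}
    - {"delta_pos": [0,0,0],"angular": [0,0,-0.14],"gripper": -0.5}
    - {"delta_pos": [0,0,0],"angular": [0,0,-0.14],"gripper": -0.5}
    - {"delta_pos": [0,0,0],"angular": [0,0,-0.14],"gripper": -0.5}

```text
time: 7.85
eef_pos: [0.5971, -0.1136, 0.2353]
ee_rot: [-0.001, 0.98, 0.198, -0.0]
ft_force: [-8.6, 6.5, 18.5]
gripper_width: 0.0641
grasp_force: 8.8
```

```bash
python3 - <<'E'
from h import *
s=readout.state(); print(np.round(s["joints"],3),s["eef_pos"],s["ft_force"],s["ft_torque"])
print(look(C=(.5972,-.1146))); print(look("scene",C=(.5972,-.1146)))
E
```

```text
[-3.810e-01  6.630e-01  1.423e+00  1.000e-03  1.056e+00  7.920e-01] [ 0.59712868 -0.11363337  0.2352633 ] [-8.62159391  6.5403519  18.54617798] [ 1.00060851  1.68674039 -0.12209289]
{'yel': [([0.615, -0.0528], np.float64(0.0643), np.float64(1.291), 1504)], 'dot': [([0.621, -0.0872], np.float64(0.0363), np.float64(0.857), 1590), ([0.5577, -0.1295], np.float64(0.0422), np.float64(-2.78), 4827)]}
{'yel': [([0.615, -0.054], np.float64(0.0631), np.float64(1.284), 39)], 'dot': [([0.619, -0.0885], np.float64(0.034), np.float64(0.875), 14)]}
```

Request:
drive_tool:
  steps:
    - {"delta_pos": [0,0,0],"angular": [0,0,-0.14],"gripper": -0.5}
    - {"delta_pos": [0,0,0],"angular": [0,0,-0.14],"gripper": -0.5}
    - {"delta_pos": [0,0,0],"angular": [0,0,-0.14],"gripper": -0.5}
    - {"delta_pos": [0,0,0],"angular": [0,0,-0.14],"gripper": -0.5}
    - {"delta_pos": [0,0,0],"angular": [0,0,-0.14],"gripper": -0.5}

```text
time: 8.45
eef_pos: [0.5972, -0.1137, 0.2353]
ee_rot: [-0.001, 0.853, 0.522, -0.0]
ft_force: [-11.2, 8.1, 19.2]
gripper_width: 0.0641
grasp_force: 9.5
```

Request:
drive_tool:
  steps:
    - {"delta_pos": [0,0,0],"angular": [0,0,-0.14],"gripper": -0.5}
    - {"delta_pos": [0,0,0],"angular": [0,0,-0.14],"gripper": -0.5}
    - {"delta_pos": [0,0,0],"angular": [0,0,-0.14],"gripper": -0.5}
    - {"delta_pos": [0,0,0],"angular": [0,0,-0.14],"gripper": -0.5}
    - {"delta_pos": [0,0,0],"angular": [0,0,-0.14],"gripper": -0.5}

```text
time: 8.95
eef_pos: [0.5972, -0.1137, 0.2353]
ee_rot: [-0.001, 0.622, 0.783, 0.0]
ft_force: [-9.3, 7.3, 17.9]
gripper_width: 0.0643
grasp_force: 8.9
```

Request:
drive_tool:
  steps:
    - {"delta_pos": [0,0,0],"angular": [0,0,-0.14],"gripper": -0.5}
    - {"delta_pos": [0,0,0],"angular": [0,0,-0.14],"gripper": -0.5}
    - {"delta_pos": [0,0,0],"angular": [0,0,-0.14],"gripper": -0.5}
    - {"delta_pos": [0,0,0],"angular": [0,0,-0.14],"gripper": -0.5}
    - {"delta_pos": [0,0,0],"angular": [0,0,-0.14],"gripper": -0.5}

```text
time: 9.45
eef_pos: [0.597, -0.1135, 0.2352]
ee_rot: [-0.001, 0.316, 0.949, 0.001]
ft_force: [-12.5, 8.6, 20.7]
gripper_width: 0.0641
grasp_force: 10.3
```

Request:
drive_tool:
  steps:
    - {"delta_pos": [0,0,0],"angular": [0,0,-0.14],"gripper": -0.5}
    - {"delta_pos": [0,0,0],"angular": [0,0,-0.14],"gripper": -0.5}
    - {"delta_pos": [0,0,0],"angular": [0,0,-0.14],"gripper": -0.5}
    - {"delta_pos": [0,0,0],"angular": [0,0,-0.14],"gripper": -0.5}
    - {"delta_pos": [0,0,0],"angular": [0,0,-0.14],"gripper": -0.5}

```text
time: 9.95
eef_pos: [0.597, -0.1135, 0.2353]
ee_rot: [-0.001, -0.028, 1.0, 0.001]
ft_force: [-13.6, 9.2, 21.2]
gripper_width: 0.0638
grasp_force: 10.2
```

Request:
drive_tool:
  steps:
    - {"delta_pos": [0,0,0],"angular": [0,0,-0.14],"gripper": -0.5}
    - {"delta_pos": [0,0,0],"angular": [0,0,-0.14],"gripper": -0.5}
    - {"delta_pos": [0,0,0],"angular": [0,0,-0.14],"gripper": -0.5}
    - {"delta_pos": [0,0,0],"angular": [0,0,0],"gripper": -0.5}

```text
time: 10.35
eef_pos: [0.5971, -0.1136, 0.2353]
ee_rot: [-0.0, -0.235, 0.972, 0.001]
ft_force: [-10.5, 7.9, 18.5]
gripper_width: 0.0645
grasp_force: 9.2
```

```bash
python3 - <<'E'
from h import *
s=readout.state(); print(np.round(s["joints"],3),s["eef_pos"],s["ft_force"],s["ft_torque"])
print(look(C=(.5972,-.1146))); print(look("scene",C=(.5972,-.1146)))
E
```

```text
[-3.810e-01  6.630e-01  1.423e+00  1.000e-03  1.057e+00 -2.427e+00] [ 0.59712433 -0.11362471  0.2352594 ] [-10.47459408   7.8999348   18.52309743] [1.09397899 1.57480303 0.06917591]
{'dot': [([0.5595, -0.1098], np.float64(0.038), np.float64(3.015), 2579), ([0.5744, -0.1419], np.float64(0.0356), np.float64(-2.265), 1663), ([0.5648, -0.0849], np.float64(0.0439), np.float64(2.4), 98), ([0.6365, -0.0926], np.float64(0.045), np.float64(0.51), 6547)]}
{'yel': [([0.615, -0.054], np.float64(0.0631), np.float64(1.284), 39)]}
```

The dot is at -2.265 rad, so the ring stands near 9.01 with about 3.55 to go. I'll lift, rewind the wrist and lower again.

Request:
drive_tool:
  steps:
    - {"delta_pos": [0,0,-5],"angular": [0,0,0],"gripper": -0.5}
    - {"delta_pos": [0,0,-5],"angular": [0,0,0],"gripper": -0.5}
    - {"delta_pos": [0,0,0],"angular": [0,0,0.148],"gripper": -0.5}
    - {"delta_pos": [0,0,0],"angular": [0,0,0.148],"gripper": -0.5}
    - {"delta_pos": [0,0,0],"angular": [0,0,0.148],"gripper": -0.5}

```text
time: 10.95
eef_pos: [0.5975, -0.1147, 0.2434]
ee_rot: [0.0, -0.01, 1.0, -0.0]
ft_force: [0.0, -0.1, 0.8]
gripper_width: 0.0641
grasp_force: 0.0
```

Request:
drive_tool:
  steps:
    - {"delta_pos": [0,0,0],"angular": [0,0,0.148],"gripper": -0.5}
    - {"delta_pos": [0,0,0],"angular": [0,0,0.148],"gripper": -0.5}
    - {"delta_pos": [0,0,0],"angular": [0,0,0.148],"gripper": -0.5}
    - {"delta_pos": [0,0,0],"angular": [0,0,0.148],"gripper": -0.5}
    - {"delta_pos": [0,0,0],"angular": [0,0,0.148],"gripper": -0.5}

```text
time: 11.45
eef_pos: [0.5975, -0.1147, 0.2434]
ee_rot: [0.0, 0.352, 0.936, -0.0]
ft_force: [-0.9, -0.2, -0.4]
gripper_width: 0.0643
grasp_force: 0.0
```

Request:
drive_tool:
  steps:
    - {"delta_pos": [0,0,0],"angular": [0,0,0.148],"gripper": -0.5}
    - {"delta_pos": [0,0,0],"angular": [0,0,0.148],"gripper": -0.5}
    - {"delta_pos": [0,0,0],"angular": [0,0,0.148],"gripper": -0.5}
    - {"delta_pos": [0,0,0],"angular": [0,0,0.148],"gripper": -0.5}
    - {"delta_pos": [0,0,0],"angular": [0,0,0.148],"gripper": -0.5}

```text
time: 11.95
eef_pos: [0.5975, -0.1147, 0.2434]
ee_rot: [0.0, 0.667, 0.745, -0.0]
ft_force: [-0.2, -0.8, 0.5]
gripper_width: 0.064
grasp_force: 0.0
```

Request:
drive_tool:
  steps:
    - {"delta_pos": [0,0,0],"angular": [0,0,0.148],"gripper": -0.5}
    - {"delta_pos": [0,0,0],"angular": [0,0,0.148],"gripper": -0.5}
    - {"delta_pos": [0,0,0],"angular": [0,0,0.148],"gripper": -0.5}
    - {"delta_pos": [0,0,0],"angular": [0,0,0.148],"gripper": -0.5}
    - {"delta_pos": [0,0,0],"angular": [0,0,0.148],"gripper": -0.5}

```text
time: 12.45
eef_pos: [0.5975, -0.1147, 0.2434]
ee_rot: [0.0, 0.891, 0.454, 0.0]
ft_force: [-0.2, -1.1, -0.5]
gripper_width: 0.0641
grasp_force: 0.0
```

Request:
drive_tool:
  steps:
    - {"delta_pos": [0,0,0],"angular": [0,0,0.148],"gripper": -0.5}
    - {"delta_pos": [0,0,0],"angular": [0,0,0.148],"gripper": -0.5}
    - {"delta_pos": [0,0,0],"angular": [0,0,0.148],"gripper": -0.5}
    - {"delta_pos": [0,0,0],"angular": [0,0,0.148],"gripper": -0.5}
    - {"delta_pos": [0,0,0],"angular": [0,0,0.148],"gripper": -0.5}

```text
time: 12.95
eef_pos: [0.5975, -0.1147, 0.2434]
ee_rot: [0.0, 0.995, 0.101, 0.0]
ft_force: [0.1, -0.0, -0.5]
gripper_width: 0.064
grasp_force: 0.0
```

Request:
drive_tool:
  steps:
    - {"delta_pos": [0,0,0],"angular": [0,0,0.148],"gripper": -0.5}
    - {"delta_pos": [0,0,0],"angular": [0,0,0.148],"gripper": -0.5}
    - {"delta_pos": [0,0,0],"angular": [0,0,0.148],"gripper": -0.5}
    - {"delta_pos": [0,0,0],"angular": [0,0,0],"gripper": -0.5}
    - {"delta_pos": [0,0,0],"angular": [0,0,0],"gripper": -0.5}

```text
time: 13.45
eef_pos: [0.5975, -0.1146, 0.2434]
ee_rot: [0.0, 0.993, -0.116, 0.0]
ft_force: [0.5, -0.0, 0.3]
gripper_width: 0.0639
grasp_force: 0.0
```

```bash
python3 - <<'E'
from h import *
s=readout.state(); print(s["time"],np.round(s["joints"],3),s["eef_pos"],s["ft_force"],s["ee_rot"])
print(look(C=(.5972,-.1146),save="pics/w5.png")); print(look("scene",C=(.5972,-.1146)));print(look("top",C=(.5972,-.1146)))
E
```

```text
13.45 [-0.382  0.653  1.417 -0.     1.072  1.421] [ 0.59745163 -0.11462445  0.24339372] [ 0.54651615 -0.04767186  0.33391351] [ 3.45064885e-05  9.93260443e-01 -1.15903802e-01  2.14748022e-05]
{'yel': [([0.6158, -0.0515], np.float64(0.0658), np.float64(1.284), 1007)], 'dot': [([0.5748, -0.1394], np.float64(0.0334), np.float64(-2.306), 737)]}
{'yel': [([0.615, -0.054], np.float64(0.0631), np.float64(1.284), 39)]}
{}
```

View pics/w5.png

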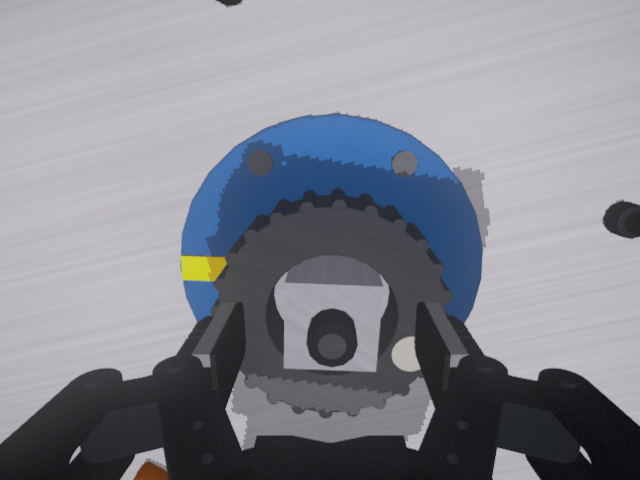

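The dot is at (408,353), partly hidden by the right finger. The screw still stands in the collet and the pointer is at (205,268). Lowering to the same press depth and turning about 3.2 rad.

Request:
drive_tool:
  steps:
    - {"delta_pos": [0,0,5],"angular": [0,0,0],"gripper": -0.5}
    - {"delta_pos": [0,0,3],"angular": [0,0,0],"gripper": -0.5}
    - {"delta_pos": [0,0,1],"angular": [0,0,0],"gripper": -0.5}
    - {"delta_pos": [0,0,1],"angular": [0,0,0],"gripper": -0.5}
    - {"delta_pos": [0,0,0],"angular": [0,0,0],"gripper": -0.5}

```text
time: 14.1
eef_pos: [0.5974, -0.1144, 0.2353]
ee_rot: [0.0, 0.993, -0.117, 0.0]
ft_force: [-9.1, 3.0, 18.5]
gripper_width: 0.0641
grasp_force: 9.2
```

Request:
drive_tool:
  steps:
    - {"delta_pos": [0,0,0],"angular": [0,0,-0.1],"gripper": -0.5}
    - {"delta_pos": [0,0,0],"angular": [0,0,-0.14],"gripper": -0.5}
    - {"delta_pos": [0,0,0],"angular": [0,0,-0.14],"gripper": -0.5}
    - {"delta_pos": [0,0,0],"angular": [0,0,-0.14],"gripper": -0.5}
    - {"delta_pos": [0,0,0],"angular": [0,0,-0.14],"gripper": -0.5}

```text
time: 14.6
eef_pos: [0.5971, -0.1138, 0.2352]
ee_rot: [-0.001, 0.977, 0.214, -0.001]
ft_force: [-11.9, 7.0, 21.1]
gripper_width: 0.0641
grasp_force: 10.8
```

Request:
drive_tool:
  steps:
    - {"delta_pos": [0,0,0],"angular": [0,0,-0.14],"gripper": -0.5}
    - {"delta_pos": [0,0,0],"angular": [0,0,-0.14],"gripper": -0.5}
    - {"delta_pos": [0,0,0],"angular": [0,0,-0.14],"gripper": -0.5}
    - {"delta_pos": [0,0,0],"angular": [0,0,-0.14],"gripper": -0.5}
    - {"delta_pos": [0,0,0],"angular": [0,0,-0.14],"gripper": -0.5}

```text
time: 15.1
eef_pos: [0.597, -0.1137, 0.2352]
ee_rot: [-0.001, 0.844, 0.536, -0.0]
ft_force: [-14.5, 7.3, 23.2]
gripper_width: 0.0641
grasp_force: 11.3
```

Request:
drive_tool:
  steps:
    - {"delta_pos": [0,0,0],"angular": [0,0,-0.14],"gripper": -0.5}
    - {"delta_pos": [0,0,0],"angular": [0,0,-0.14],"gripper": -0.5}
    - {"delta_pos": [0,0,0],"angular": [0,0,-0.14],"gripper": -0.5}
    - {"delta_pos": [0,0,0],"angular": [0,0,-0.14],"gripper": -0.5}
    - {"delta_pos": [0,0,0],"angular": [0,0,-0.14],"gripper": -0.5}

```text
time: 15.6
eef_pos: [0.5971, -0.1138, 0.2353]
ee_rot: [-0.001, 0.61, 0.793, 0.0]
ft_force: [-13.2, 6.7, 21.5]
gripper_width: 0.0642
grasp_force: 10.9
```

Request:
drive_tool:
  steps:
    - {"delta_pos": [0,0,0],"angular": [0,0,-0.14],"gripper": -0.5}
    - {"delta_pos": [0,0,0],"angular": [0,0,-0.14],"gripper": -0.5}
    - {"delta_pos": [0,0,0],"angular": [0,0,-0.14],"gripper": -0.5}
    - {"delta_pos": [0,0,0],"angular": [0,0,-0.14],"gripper": -0.5}
    - {"delta_pos": [0,0,0],"angular": [0,0,-0.14],"gripper": -0.5}

```text
time: 16.1
eef_pos: [0.597, -0.1137, 0.2352]
ee_rot: [-0.001, 0.301, 0.954, 0.0]
ft_force: [-13.8, 7.6, 22.4]
gripper_width: 0.0639
grasp_force: 11.5
```

Request:
drive_tool:
  steps:
    - {"delta_pos": [0,0,0],"angular": [0,0,-0.14],"gripper": -0.5}
    - {"delta_pos": [0,0,0],"angular": [0,0,-0.14],"gripper": -0.5}
    - {"delta_pos": [0,0,0],"angular": [0,0,-0.14],"gripper": -0.5}
    - {"delta_pos": [0,0,0],"angular": [0,0,0],"gripper": -0.5}

```text
time: 16.5
eef_pos: [0.5971, -0.1137, 0.2353]
ee_rot: [-0.001, 0.096, 0.995, 0.0]
ft_force: [-9.1, 6.1, 18.9]
gripper_width: 0.0641
grasp_force: 9.6
```

```bash
python3 - <<'E'
from h import *
s=readout.state(); print(s["time"],np.round(s["joints"],3),s["eef_pos"],s["ft_force"])
print(look(C=(.5972,-.1146),save="pics/w6.png")); print(look("scene",C=(.5972,-.1146)))
E
```

```text
16.5 [-3.810e-01  6.630e-01  1.424e+00  1.000e-03  1.057e+00 -1.759e+00] [ 0.59705998 -0.1137204   0.23527539] [-9.13325824  6.07386956 18.93371316]
{'yel': [([0.6144, -0.0496], np.float64(0.0673), np.float64(1.312), 888)], 'dot': [([0.561, -0.1048], np.float64(0.0375), np.float64(2.876), 3215), ([0.5648, -0.0827], np.float64(0.0455), np.float64(2.364), 14), ([0.5709, -0.0799], np.float64(0.0435), np.float64(2.22), 14), ([0.573, -0.0884], np.float64(0.0356), np.float64(2.317), 21), ([0.5758, -0.0783], np.float64(0.0422), np.float64(2.104), 5), ([0.5768, -0.0769], np.float64(0.0428), np.float64(2.067), 8), ([0.619, -0.0875], np.float64(0.0348), np.float64(0.893), 929), ([0.6412, -0.1197], np.float64(0.0443), np.float64(-0.115), 6177)]}
{'yel': [([0.615, -0.054], np.float64(0.0631), np.float64(1.284), 39)], 'dot': [([0.6174, -0.0876], np.float64(0.0337), np.float64(0.928), 13)]}
```

View pics/w6.png

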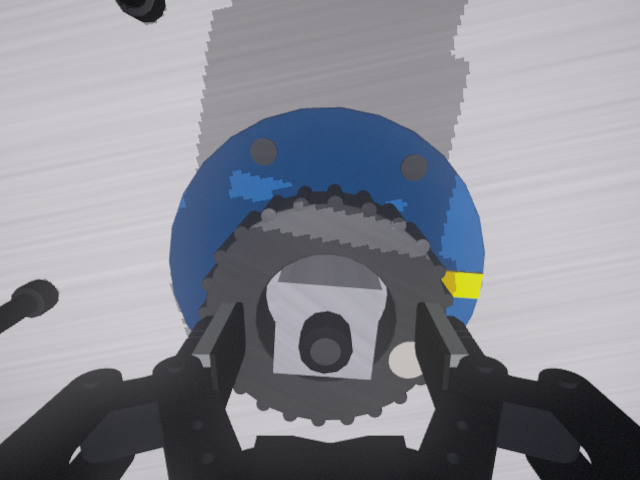

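The dot is at (405,360), at about 0.91 rad, and the pointer is at (465,285), at about 1.30 rad. I'll turn 0.39 more and lift.

Request:
drive_tool:
  steps:
    - {"delta_pos": [0,0,0],"angular": [0,0,-0.13],"gripper": -0.5}
    - {"delta_pos": [0,0,0],"angular": [0,0,-0.13],"gripper": -0.5}
    - {"delta_pos": [0,0,0],"angular": [0,0,-0.13],"gripper": -0.5}
    - {"delta_pos": [0,0,0],"angular": [0,0,0],"gripper": -0.5}
    - {"delta_pos": [0,0,0],"angular": [0,0,0],"gripper": -0.5}

```text
time: 17.1
eef_pos: [0.5972, -0.1137, 0.2352]
ee_rot: [-0.001, -0.097, 0.995, 0.001]
ft_force: [-10.8, 7.8, 20.0]
gripper_width: 0.0645
grasp_force: 10.3
```

Request:
drive_tool:
  steps:
    - {"delta_pos": [0,0,-3],"angular": [0,0,0],"gripper": -0.5}
    - {"delta_pos": [0,0,-20],"angular": [0,0,0],"gripper": -0.5}
    - {"delta_pos": [0,0,-40],"angular": [0,0,0],"gripper": -0.5}
    - {"delta_pos": [0,0,-45],"angular": [0,0,0],"gripper": -0.5}
    - {"delta_pos": [0,0,-45],"angular": [0,0,0],"gripper": -0.5}

```text
time: 17.6
eef_pos: [0.5972, -0.1145, 0.3876]
ee_rot: [-0.0, -0.096, 0.995, 0.0]
ft_force: [1.0, -0.8, -0.0]
gripper_width: 0.0643
grasp_force: 0.0
```

Request:
drive_tool:
  steps:
    - {"delta_pos": [0,0,0],"angular": [0,0,0],"gripper": -0.5}
    - {"delta_pos": [0,0,0],"angular": [0,0,0],"gripper": -0.5}
    - {"delta_pos": [0,0,0],"angular": [0,0,0],"gripper": -0.5}

```text
time: 17.9
eef_pos: [0.5974, -0.1145, 0.3847]
ee_rot: [-0.001, -0.096, 0.995, 0.001]
ft_force: [-0.3, -0.8, -0.7]
gripper_width: 0.0642
grasp_force: 0.0
```

```bash
python3 - <<'E'
from h import *
s=readout.state(); print(s["time"],np.round(s["joints"],3),s["eef_pos"],s["ft_force"])
print(look(C=(.5972,-.1146),save="pics/w7.png")); print(look("scene",C=(.5972,-.1146)))
E
```

```text
17.9 [-0.382  0.513  1.258 -0.     1.374 -2.145] [ 0.59735948 -0.11453395  0.3847442 ] [-0.29225984 -0.75708758 -0.71977874]
{'yel': [([0.6147, -0.0499], np.float64(0.067), np.float64(1.306), 304)], 'dot': [([0.6063, -0.0795], np.float64(0.0362), np.float64(1.316), 351)]}
{'yel': [([0.615, -0.054], np.float64(0.0631), np.float64(1.284), 39)], 'dot': [([0.6047, -0.0806], np.float64(0.0348), np.float64(1.354), 16)]}
```

View pics/w7.png

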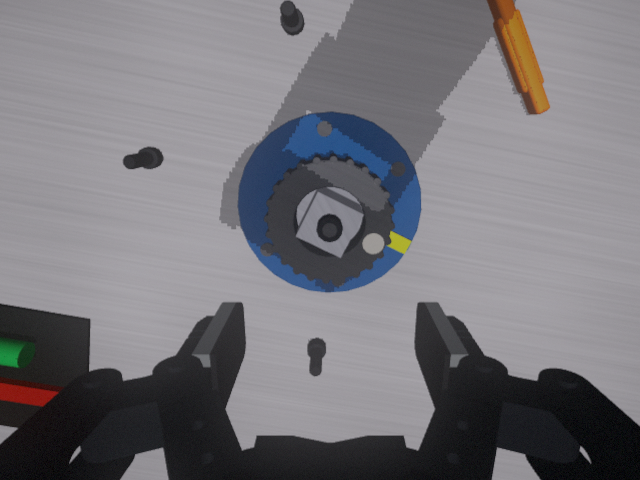

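The dot at (373,243) lines up with the pointer at (400,242), 1.316 against 1.306 rad. The screws are standing and the fingers are clear.

```bash
python3 -c "
from workcell import manip; print(manip.hand_in())"
```

```text
the job is handed in; nothing more can be done
None
```

I turned the ring anticlockwise about 8.7 rad with light fingertip contact on its top face. The white dot came round to the yellow pointer for the second time and stopped within about 0.07 rad of it. The fingers are clear, the collet screw still stands, and the job was handed in at about 18 s of the 72 s allowed; hand-in returned no verdict.

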